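# Shorten the bench magnifier's telescoping arm by one hole and bring the lens over the ring

## Task

The bench magnifier's lens stands a little too far out and is swung aside: press in the sprung button on its telescoping arm, push the tube in towards the post until the button snaps up in the very next hole, then swing the arm round until the lens is centred above the ring in the vise and let go. Work with light fingertip pushes only: the tube is thin and dents if it is pinched or forced, so keep every touch on the magnifier below 20 N, and leave the small things lying around it where they are.

Things in the scene. Friction and masses are not known exactly. Their poses are not given: they have to be found in the camera images.
- stand: bench magnifier: grey flange 112 mm across screwed to the bench; in it turns a 25 mm steel post, 260 mm high. A level arm reaches out from a black collar on the post (46 mm across, small knob on its side): square steel inner tube 22.5 mm wide, over it a square aluminium outer tube (the sleeve, wall 2 mm), then a level round lens 116 mm across its rim. Origin on the post's axis, bench height, z up
- post_top (a point): on the post's axis, 260 mm above the bench; x points outwards over the arm, y to its left, z up; turns with the post and arm. The collar is clamped tight at a different height each time, not measured: the middle of the arm's tubes is 165 to 205 mm above the bench, level. Its height must be felt for (or seen)
- boom (a joint): angle of post and arm about the post's axis (rad), growing anticlockwise seen from above; 0 when the arm points along the stand's x axis. Held by friction: it turns when pushed sideways with about 0.6 N m (3 N at 0.2 m from the post) and stays where it is left
- sleeve (a joint): how far the sleeve is pushed in towards the post (m): 0 at the start, button in the first hole; next holes at 0.030, 0.060, 0.090. Up to 0.75 mm of play either way when locked; slides with 2 to 4 N when free. It is 28 mm square, flat on top, free from 161 to 300 mm out from the post's axis at 0, less this value when pushed in. Lens centre: 373 mm out at 0, 343 mm at 0.030
- snap_button (a joint): how far the button is pressed in (m): 0 out, 0.006 flush with the sleeve's top, 0.008 under its wall. A domed steel pin 12 mm across (dome radius 6 mm) in a 13.5 mm hole, 6 mm proud when out, always 170 mm from the post's axis on the arm's centre line. Spring: 2 N out, 4.5 N flush. Once under the wall it stays under until the next hole comes, then springs up and locks
- over_button (a point): straight above the button, 225 mm above the bench: the button's top is 0 to 40 mm below it. Turns with the arm. 9 mm nearer the post, across the sleeve's top, is the outward face of its black thumb shoulder (14 mm high, 32 wide, 7 thick). The fingertip that holds the button flush pushes this face towards the post (8 to 15 N): the hole's edge then drives the dome under
- ring_top (a point): stone of the brass ring that stands upright in the jaws of a small fixed ball vise (dark steel ball 68 mm across on a black rubber foot 72 mm across); the stone's top is 90 mm above the bench
- eye_loupe: loose black plastic eye loupe, a small cup 38 mm across and 34 mm high; origin at the centre of its underside. Not to be disturbed
- gift_box: loose cream cardboard box with a lid, 69 x 69 x 42 mm; origin at the centre of its underside. Not to be disturbed
- graver: loose graver lying on the bench, wooden mushroom handle 34 mm across and a thin steel blade, 120 mm long; origin under the handle's neck, x axis towards the blade's tip. Not to be disturbed
There are look-alikes about, which are no part of the job. Of the things like the part that bears ring_top, leave any that is blue; of the rest the smaller one is meant.

How it is judged:
By the outcome, as a careful person would: the job done as asked, in the order asked, and still so for the second after the job is handed in, with the robot touching nothing.
It also fails if it takes over 54 s, if anything falls off the work surface, if the arm or the gripper's body presses on something with over 40 N, if the wrist force passes 120 N, or if a joint passes its speed limit or range.

## Robot

A 7-joint arm with a two-finger parallel gripper is mounted at the origin on the work surface. World frame = base frame: x ahead of the robot, y to its left, z up, the work surface at z = 0. Lengths are in m, angles in rad, forces in N, time in s.
With the tool pointing down it reaches from about 0.4 to 0.85 m from the base axis. Payload 10.4 kg.
Tool frame: the origin (TCP) lies on the centre line of the jaws, within the pads' length; the fingertips stand 11 mm ahead of it and the grasp point (between the pads) lies 8 mm behind it; z points along the fingers, y is the line along which they close (so a half turn about z gives the same grasp; the last joint's range is limited). The gripper opens to 87 mm and grips with 3 to 60 N. Pads are 19 mm wide; open, the fingers measure 117 mm over their backs; the gripper's body (75 mm by 190 mm) begins 51 mm behind the grasp point.
Start: joints at [1.166, 0.332, -0.065, 1.46, 0.022, 1.35, -0.088], TCP at [0.233, -0.58, 0.234] pointing down, gripper open.
Joint ranges: [-2.6, 2.6], [-0.5, 2.12], [-1.47, 1.34], [0.16, 2.42], [-1.27, 4.41], [0.06, 2.06], [-2.6, 2.6]. Speed limits (rad/s): [2.22, 2.22, 2.79, 2.79, 3.14, 3.14, 3.14].

## Interface

Orientations are given as a unit quaternion [x, y, z, w].
In Python, from bench import r gives the robot as it stands.
- The arm moves only by the shell command python3 -m pendant 'ROWS' [OPENING] [FORCE]. ROWS is JSON, a list of rows, each a list of 4 numbers: the shift along the tool's x, y, z in m, then the turn about the tool's z in rad. A call has 1 to 8 rows; each row shifts and turns the commanded pose from where the row before left it, along the tool's axes as they then stand; what a row does not reach is not made up. A row lasts 1/12 s, in which the tool goes at most 41.7 mm and 7.16 degrees, less where a joint would pass 70% of its speed; a pose out of reach is approached as far as the arm can. A call with a gripper value outside its range is refused whole. OPENING is the opening, from 0 (shut) to 1 (fully open), set as the call begins (- or left out, the last holds). The fingers move at their own pace and stop on an object; FORCE is the grip in N (left out, the last holds). Time passes only in rows, so rows that do not move let the fingers close. It gives the time, the measured TCP pose, the force, the opening and the grip force at its end, in the units of the state.
- r.read_state(): the state, without advancing time (a new reading comes with each control period).
- r.camera(name): name is "side" or "top"; returns a dict with "img" (400x640x3 uint8, red, green, blue), "camera_matrix" (3x3 intrinsics, pixels), "dist_coeffs" ([k1, k2, p1, p2, k3] as OpenCV has them; the pictures are not rectified), "xyz" and "attitude" of the camera in the world. Camera axes: x right, y down, z forward; pixel columns grow to the right and rows downward; lengths in m; the calibration is good to about 2 mm. A picture is of the moment at which its call begins. There is no depth.
- r.close_job(): hands the job in; it is judged then, once.
Trained networks look in the newest picture that a camera, given by its name, has taken for a name from the list of things; names that differ only in an ending like _2 or _b are one class to them, and where a whole thing is asked for, a point or a joint stands for the part that bears it (a point fixed in the world has none). Each returns a list of dicts, best first, with "score" (0 to 1); they miss things now and then, are a little off and sometimes report something else, mostly with a low value. They report only what shows in the picture. A call takes as long as a camera call. They do not tell look-alikes from the thing itself.
- r.outline_of(thing, camera): "mask" (400x640 bool, what is visible of it) and "bbox" ([centre column, centre row, width, height] in pixels, round what is visible of it).
The state is a dict: "time": time; "joint_positions": joint angles; "joint_vel": joint speeds; "joint_torque": joint torques, N m; "ee_pos": TCP position; "eef_rot": TCP orientation; "ft_force": force on the tool from outside, world axes, zero at the start; "torque": the same for the moment, N m; "width": finger opening in m; "grip_force": force on a finger pad.
Only numpy, scipy, OpenCV 4.12 (cv2) and the standard library are available. Lean on these libraries where they do the work, as an engineer would, in place of code of your own. Each camera call takes 0.05 s, during which the arm holds its last target. There are 200 camera calls.

## Working session

There is one attempt and no reset: what is moved stays moved. The work goes in short steps, Python scripts to look and compute and a shell command to move; the robot and the scene stay as the last step left them, time stands still between calls to the robot, and variables do not carry over. Pictures are saved under pics/ and viewed, at most 10 in all, crops included, and the job is handed in when it is done.

```bash
ls; mkdir -p pics
python3 - <<'E'
from bench import r
import cv2,numpy as np
for c in("top","side"):
    d=r.camera(c); cv2.imwrite(f"pics/{c}0.png",d["img"][:,:,::-1])
    print(c,d["camera_matrix"],d["dist_coeffs"],d["xyz"],d["attitude"])
    for t in("stand","snap_button","ring_top","eye_loupe","gift_box","graver","sleeve","over_button"):
        try: print(t,[(round(o["score"],2),np.round(o["bbox"]).tolist()) for o in r.outline_of(t,c)])
        except Exception as e: print(t,e)
s=r.read_state();print(s)
E
```

```text
pics
top [[411.05835111   0.         320.52177316]
 [  0.         411.05835111 199.79855042]
 [  0.           0.           1.        ]] [-0.10809851  0.          0.          0.          0.        ] [ 0.45599774 -0.00418568  1.1566942 ] [-0.69983612  0.71167115 -0.03625217  0.04938986]
stand [(0.74, [315.0, 176.0, 176.0, 116.0])]
snap_button []
ring_top [(0.98, [376.0, 252.0, 34.0, 32.0]), (0.81, [356.0, 164.0, 23.0, 19.0])]
eye_loupe [(0.68, [311.0, 241.0, 17.0, 14.0]), (0.25, [317.0, 157.0, 33.0, 28.0])]
gift_box [(0.73, [315.0, 156.0, 36.0, 23.0])]
graver [(0.65, [436.0, 215.0, 34.0, 29.0]), (0.46, [315.0, 177.0, 175.0, 118.0])]
sleeve [(0.97, [343.0, 153.0, 117.0, 72.0])]
over_button [(0.93, [314.0, 168.0, 174.0, 99.0]), (0.41, [315.0, 160.0, 34.0, 32.0])]
side [[388.26905378   0.         320.77205412]
 [  0.         388.26905378 200.70833707]
 [  0.           0.           1.        ]] [0.00204906 0.         0.         0.         0.        ] [ 0.21143006 -0.43314134  0.75138781] [ 0.86836958 -0.33057129  0.12267489 -0.34872304]
stand [(0.62, [341.0, 166.0, 202.0, 98.0])]
snap_butt
[... 438 characters left out ...]
9691,  0.33215413, -0.06466904,  1.46008546,  0.02160937,
        1.34987621, -0.08851235]), 'joint_vel': array([-1.16051204e-03,  7.03680856e-04, -3.48569926e-05, -1.88260289e-03,
       -1.10097257e-04, -1.03139698e-04, -3.60329838e-04]), 'joint_torque': array([-1.01751393e-03, -6.23036456e+01,  2.36830307e-02, -3.90125835e+01,
       -6.12138282e-02,  3.15446290e-02,  2.92405502e-05]), 'ee_pos': array([ 0.23288107, -0.58003284,  0.23361106]), 'eef_rot': array([9.81837392e-01, 1.89724351e-01, 1.84365636e-05, 8.37599546e-05]), 'ft_force': array([ 0.23855329, -0.27323231, -0.05636152]), 'torque': array([ 0.04519755,  0.01843343, -0.02208998]), 'grip_force': 0.0, 'width': 0.08719326770080822}
```

View pics/top0.png

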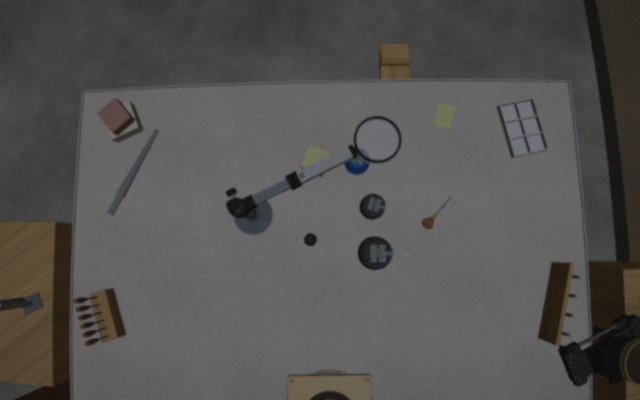

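View pics/side0.png

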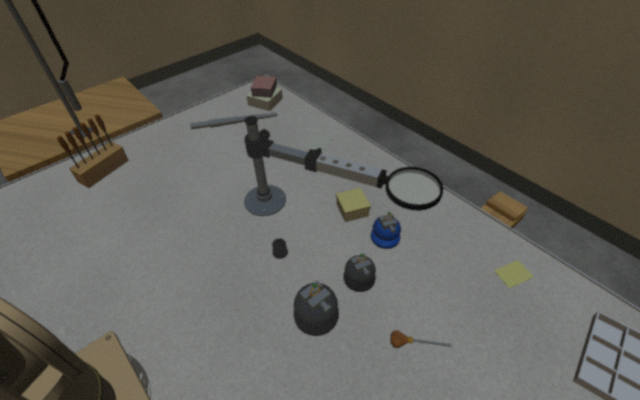

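```bash
cat > h.py <<'E'
import numpy as np,cv2
from scipy.spatial.transform import Rotation as R
def ray(d,p):
    u=cv2.undistortPoints(np.array([[p]],float),d["camera_matrix"],np.array(d["dist_coeffs"]))[0,0]
    return np.array(d["xyz"]),R.from_quat(d["attitude"]).apply([u[0],u[1],1])
def onz(d,p,z):
    o,v=ray(d,p); return o+v*(z-o[2])/v[2]
def tri(a,p,b,q):
    o1,v1=ray(a,p);o2,v2=ray(b,q)
    t=np.linalg.lstsq(np.c_[v1,-v2],o2-o1,rcond=None)[0]
    x,y=o1+v1*t[0],o2+v2*t[1]; return (x+y)/2,np.linalg.norm(x-y)
def proj(d,X):
    Rm=R.from_quat(d["attitude"]).inv().as_matrix()
    return cv2.projectPoints(np.atleast_2d(np.array(X,float)),cv2.Rodrigues(Rm)[0],-Rm@np.array(d["xyz"]),d["camera_matrix"],np.array(d["dist_coeffs"]))[0][:,0]
E
python3 - <<'E'
from bench import r
from h import *
t=r.camera("top");s=r.camera("side")
a=cv2.resize(t["img"][135:285,215:415],None,fx=4,fy=4,interpolation=cv2.INTER_CUBIC)
b=cv2.resize(s["img"][105:335,235:450],None,fx=2.6,fy=2.6,interpolation=cv2.INTER_CUBIC)
f=lambda x:np.clip(x.astype(float)*1.6,0,255).astype(np.uint8)[:,:,::-1]
cv2.imwrite("pics/tc.png",f(a));cv2.imwrite("pics/sc.png",f(b))
print(onz(t,(253,215),0),onz(s,(265,200),0),onz(t,(377,139),.185))
print("post top",tri(t,(238,207),s,(251,121)))
print("lens",tri(t,(377.5,139),s,(414,187.5)))
for p in((372,206),(376,253)):print(onz(t,p,.04))
E
```

```text
[0.55701713 0.208718   0.        ] [0.56126461 0.21155548 0.        ] [ 0.72082885 -0.12657127  0.185     ]
post top (array([0.55154279, 0.19298649, 0.26719102]), np.float64(0.0006245222124045292))
lens (array([ 0.71994158, -0.12751848,  0.18933503]), np.float64(0.0008112856722059132))
[ 0.57260611 -0.12474338  0.04      ]
[ 0.44492805 -0.13188294  0.04      ]
```

View pics/tc.png

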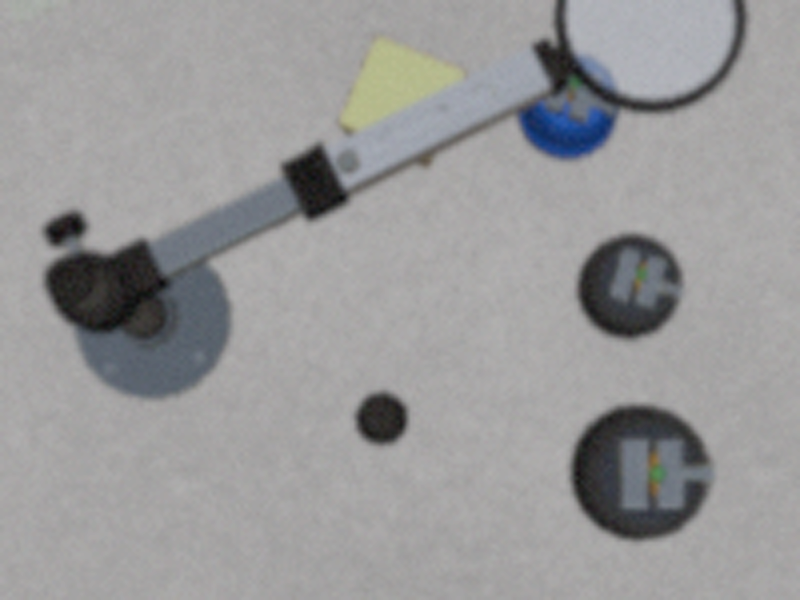

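View pics/sc.png

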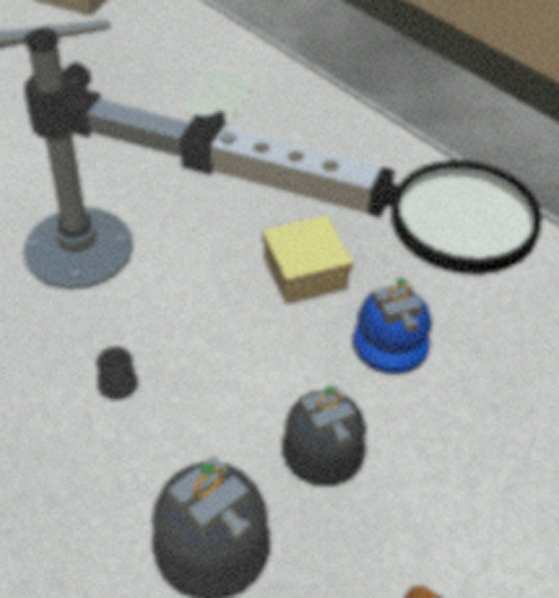

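Top crop: the candidates are a blue vise at full-image (357,165), a small dark vise at (372,206) and a large dark vise at (376,253). Blue is excluded and the smaller dark one is meant, with its stone at top (375.3,203) and side (362,256). The button is at top (302,175) and side (323,158), just outside the black shoulder.

```bash
cat > fit.py <<'E'
from bench import r
from h import *
from scipy.optimize import least_squares
t=r.camera("top");s=r.camera("side")
T=lambda x,y:((x+.5)/4-.5+215,(y+.5)/4-.5+135)
S=lambda x,y:((x+.5)/2.6-.5+235,(y+.5)/2.6-.5+105)
# (cam,pixel,radius,z rel: ('a',z abs)|('h',dz))
O=[(t,T(153,322),0,0,0),(s,S(78,247),0,0,0),(s,S(43,36),0,.26,0),
 (t,T(347,160),.170,.018,1),(s,S(228,137),.170,.017,1),(s,S(262,148),.2,.014,1),(s,S(296,156),.23,.014,1),(s,S(331,166),.26,.014,1),
 (t,(377.5,138.7),.373,0,1),(s,S(466.5,215.5),.373,0,1)]
def f(p):
    e=[]
    for d,px,rad,z,k in O:
        e+=list(proj(d,[p[0]+rad*np.cos(p[2]),p[1]+rad*np.sin(p[2]),z+k*p[3]])[0]-px)
    return np.array(e)
q=least_squares(f,[.557,.21,-1.12,.185],loss="soft_l1")
print(np.round(q.x,4),np.degrees(q.x[2]));print(np.round(f(q.x).reshape(-1,2),1).tolist())
st,g=tri(t,T(641,272),s,S(330,392));print("stone",st,g,onz(t,T(641,272),.09),onz(s,S(330,392),.09))
d=st[:2]-q.x[:2];print("ring dist",np.hypot(*d),"ang",np.degrees(np.arctan2(d[1],d[0])))
b=q.x[:2]+.17*np.array([np.cos(q.x[2]),np.sin(q.x[2])]);print("button",b,"z top",q.x[3]+.02)
E
python3 fit.py
```

```text
[ 0.56    0.2095 -1.1256  0.1885] -64.49254032476686
[[-0.1, -1.2], [0.4, 0.9], [-0.6, 0.4], [0.2, -0.4], [0.1, -0.3], [-0.1, -0.1], [-0.1, 0.3], [-0.1, 0.0], [-0.1, -0.0], [-0.3, 0.0]]
stone [ 0.57663978 -0.12763203  0.08674527] 0.0004177553005628352 [ 0.57610542 -0.12712824  0.09      ] [ 0.57503272 -0.12923733  0.09      ]
ring dist 0.33754925813805053 ang -87.17915048333326
button [0.63323475 0.05607825] z top 0.20845469132894137
```

```bash
python3 -m pendant '[[0,0,-0.03,0],[0,0,-0.03,0],[0.0304,-0.0219,0,0],[0.0304,-0.0219,0,0],[0.0304,-0.0219,0,0],[0.0304,-0.0219,0,0],[0.0304,-0.0219,0,0],[0.0304,-0.0219,0,0]]' 0 5
python3 -m pendant '[[0.0304,-0.0219,0,0],[0.0304,-0.0219,0,0],[0.0304,-0.0219,0,0],[0.0304,-0.0219,0,0],[0.0304,-0.0219,0,0],[0.0304,-0.0219,0,0],[0.0304,-0.0219,0,0]]'
```

```text
time: 1.77
ee_pos: [0.3538, -0.3885, 0.2938]
eef_rot: [0.982, 0.19, 0.0, 0.0]
ft_force: [0.2, 0.5, 0.4]
width: 0.0419
grip_force: 0.0
time: 2.35
ee_pos: [0.4942, -0.1669, 0.2939]
eef_rot: [0.982, 0.19, 0.0, 0.0]
ft_force: [0.9, -0.7, -0.8]
width: 0.0017
grip_force: 0.0
```

```bash
python3 -m pendant '[[0.0303,-0.0217,0,0],[0.0303,-0.0217,0,0],[0.0303,-0.0217,0,0],[0.0303,-0.0217,0,0],[0.0303,-0.0217,0,0],[0.0303,-0.0217,0,0],[0.0303,-0.0217,0,0]]'
python3 -m pendant '[[0,0,0,-0.1167],[0,0,0,-0.1167],[0,0,0,-0.1167],[0,0,0,-0.1167],[0,0,0,-0.1167],[0,0,0,-0.1167],[0,0,0,-0.1167]]'
python3 -m pendant '[[0,0,0,-0.1167],[0,0,0,-0.1167],[0,0,0,-0.1167],[0,0,0,-0.1167],[0,0,0,-0.1167],[0,0,0,-0.1167],[0,0,0,-0.1167],[0,0,0,0]]'
```

```text
time: 2.93
ee_pos: [0.6346, 0.0528, 0.2936]
eef_rot: [0.982, 0.189, 0.0, 0.0]
ft_force: [1.3, 0.2, 1.0]
width: 0.0005
grip_force: 0.0
time: 3.52
ee_pos: [0.6338, 0.0514, 0.2935]
eef_rot: [0.824, 0.566, -0.0, 0.0]
ft_force: [0.2, 0.2, 0.3]
width: 0.0004
grip_force: 0.0
time: 4.18
ee_pos: [0.6338, 0.0512, 0.2934]
eef_rot: [0.532, 0.847, -0.0, -0.0]
ft_force: [-0.2, 0.6, 0.7]
width: 0.0007
grip_force: 0.0
```

```bash
python3 -m pendant '[[0,0,0.02,0],[0,0,0.02,0],[0,0,0.016,0],[0,0,0,0],[0,0,0,0]]'
python3 - <<'E'
from bench import r
from h import *
t=r.camera("top");s=r.camera("side");p=r.read_state()["ee_pos"]
tip=p-[0,0,.011];pt,ps=proj(t,tip)[0],proj(s,tip)[0];print(p,pt,ps)
f=lambda x:np.clip(x.astype(float)*1.7,0,255).astype(np.uint8)[:,:,::-1]
a=cv2.resize(s["img"][110:210,250:370],None,fx=5,fy=5,interpolation=cv2.INTER_CUBIC)
cv2.drawMarker(a,tuple(int(v) for v in (ps-[250,110])*5),(255,0,0),0,12)
cv2.imwrite("pics/s2.png",f(a))
E
```

```text
time: 4.6
ee_pos: [0.6335, 0.0512, 0.2373]
eef_rot: [0.535, 0.845, -0.0, -0.0]
ft_force: [0.9, 0.6, 0.0]
width: 0.0008
grip_force: 0.0
[0.63425952 0.05162839 0.23893126] [302.94427072 172.0441852 ] [324.1070388  149.70233566]
```

View pics/s2.png

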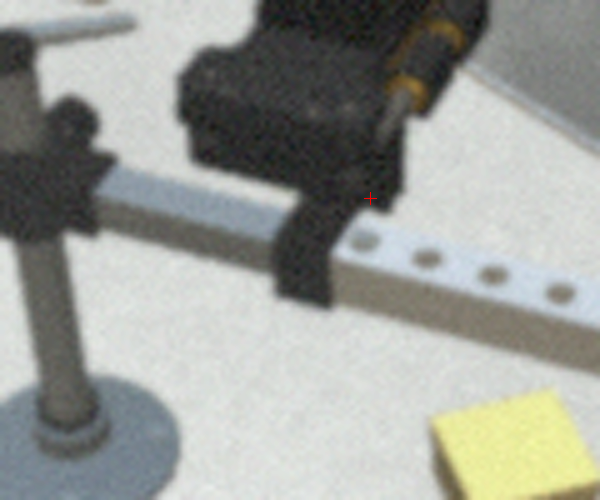

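The picture shows the closed fingertips directly above the button (crop (363,238), tip at (370,198)), clear of the shoulder. I'll descend and feel for it.

```bash
python3 -m pendant '[[0,0,0.007,0],[0,0,0.007,0],[0,0,0,0],[0,0,0,0]]'
for i in 1; do :; done
python3 -m pendant '[[0,0,0.001,0],[0,0,0.001,0],[0,0,0,0]]'
python3 -m pendant '[[0,0,0.001,0],[0,0,0,0]]'
python3 -m pendant '[[0,0,0.001,0],[0,0,0,0]]'
```

```text
time: 5.03
ee_pos: [0.6336, 0.0513, 0.2231]
eef_rot: [0.534, 0.846, -0.0, -0.0]
ft_force: [-0.1, -0.1, 1.2]
width: 0.0006
grip_force: 0.0
time: 5.28
ee_pos: [0.6338, 0.0514, 0.2215]
eef_rot: [0.534, 0.846, -0.0, 0.0]
ft_force: [0.0, 0.4, -0.3]
width: 0.0007
grip_force: 0.0
time: 5.45
ee_pos: [0.6338, 0.0514, 0.2205]
eef_rot: [0.534, 0.846, -0.0, 0.0]
ft_force: [-0.1, 0.5, 0.2]
width: 0.0005
grip_force: 0.0
time: 5.62
ee_pos: [0.6338, 0.0514, 0.2194]
eef_rot: [0.534, 0.846, -0.0, -0.0]
ft_force: [0.3, -0.1, -0.1]
width: 0.0005
grip_force: 0.0
```

Tip ≈ 0.2085; contact expected about now.

```bash
python3 -m pendant '[[0,0,0.001,0],[0,0,0,0],[0,0,0,0]]'
python3 -m pendant '[[0,0,0.001,0],[0,0,0,0],[0,0,0,0]]'
python3 -m pendant '[[0,0,0.001,0],[0,0,0,0],[0,0,0,0]]'
```

```text
time: 5.87
ee_pos: [0.6338, 0.0514, 0.2186]
eef_rot: [0.534, 0.846, 0.0, 0.0]
ft_force: [0.6, -0.3, 0.4]
width: 0.0008
grip_force: 0.4
time: 6.12
ee_pos: [0.6338, 0.0515, 0.2176]
eef_rot: [0.534, 0.846, 0.0, 0.0]
ft_force: [-0.5, 0.7, 1.8]
width: 0.0001
grip_force: 0.6
time: 6.37
ee_pos: [0.6338, 0.0514, 0.2166]
eef_rot: [0.534, 0.846, 0.0, 0.0]
ft_force: [0.4, 0.2, 1.7]
width: 0.0006
grip_force: 0.8
```

```bash
python3 -m pendant '[[0,0,0.001,0],[0,0,0,0],[0,0,0,0]]'
python3 -m pendant '[[0,0,0.001,0],[0,0,0,0],[0,0,0,0]]'
```

```text
time: 6.62
ee_pos: [0.6338, 0.0514, 0.2156]
eef_rot: [0.534, 0.846, 0.0, 0.0]
ft_force: [-0.3, 0.6, 2.7]
width: 0.0005
grip_force: 1.1
time: 6.87
ee_pos: [0.6338, 0.0514, 0.2146]
eef_rot: [0.534, 0.846, 0.0, 0.0]
ft_force: [-0.2, 1.0, 3.2]
width: 0.0003
grip_force: 1.3
```

```bash
python3 -m pendant '[[0,0,0.001,0],[0,0,0,0],[0,0,0,0]]'
python3 -m pendant '[[0,0,0.001,0],[0,0,0,0],[0,0,0,0]]'
python3 -m pendant '[[0,0,0.0005,0],[0,0,0,0],[0,0,0,0]]'
```

```text
time: 7.12
ee_pos: [0.6338, 0.0515, 0.2136]
eef_rot: [0.534, 0.846, 0.0, 0.0]
ft_force: [-0.2, -0.5, 3.4]
width: 0.0005
grip_force: 1.5
time: 7.37
ee_pos: [0.6339, 0.0515, 0.2131]
eef_rot: [0.534, 0.846, 0.0, 0.0]
ft_force: [-1.5, -0.3, 5.6]
width: 0.0007
grip_force: 3.4
time: 7.62
ee_pos: [0.634, 0.0515, 0.213]
eef_rot: [0.534, 0.846, 0.0, 0.0]
ft_force: [-1.9, -1.0, 11.2]
width: 0.0009
grip_force: 4.8
```

```bash
python3 -m pendant '[[0,0,0.0005,0],[0,0,0,0],[0,0,0,0]]'
```

```text
time: 7.87
ee_pos: [0.6341, 0.0516, 0.213]
eef_rot: [0.534, 0.846, 0.0, 0.001]
ft_force: [-4.3, -1.1, 12.2]
width: 0.0004
grip_force: 6.0
```

```bash
python3 -m pendant '[[0,0,-0.0006,0],[0,0,0,0],[0,0,0,0]]'
python3 -m pendant '[[0.001,0,0,0],[0.001,0,0,0],[0,0,0,0],[0,0,0,0]]'
```

```text
time: 8.12
ee_pos: [0.6341, 0.0516, 0.2131]
eef_rot: [0.534, 0.846, 0.0, 0.001]
ft_force: [-2.0, -0.7, 8.6]
width: 0.0009
grip_force: 4.2
time: 8.45
ee_pos: [0.6337, 0.0523, 0.2131]
eef_rot: [0.534, 0.845, 0.0, 0.001]
ft_force: [0.4, -3.3, 8.1]
width: 0.0005
grip_force: 3.9
```

```bash
python3 -m pendant '[[0.001,0,0,0],[0,0,0,0],[0,0,0,0]]'
```

```text
time: 8.7
ee_pos: [0.6334, 0.053, 0.2131]
eef_rot: [0.534, 0.845, 0.0, 0.001]
ft_force: [0.9, -3.5, 7.5]
width: 0.0004
grip_force: 3.9
```

```bash
python3 -m pendant '[[0.001,0,0,0],[0,0,0,0],[0,0,0,0]]'
python3 -m pendant '[[0.001,0,0,0],[0,0,0,0],[0,0,0,0]]'
```

```text
time: 8.95
ee_pos: [0.6329, 0.0539, 0.2131]
eef_rot: [0.534, 0.845, 0.0, 0.001]
ft_force: [0.1, -2.9, 7.1]
width: 0.0005
grip_force: 3.8
time: 9.2
ee_pos: [0.6326, 0.0546, 0.2131]
eef_rot: [0.534, 0.845, -0.0, 0.002]
ft_force: [1.5, -3.8, 7.1]
width: 0.0004
grip_force: 3.7
```

```bash
python3 -m pendant '[[0.0005,0,0,0],[0,0,0,0],[0,0,0,0]]'
```

```text
time: 9.45
ee_pos: [0.6325, 0.0548, 0.2131]
eef_rot: [0.534, 0.845, -0.0, 0.002]
ft_force: [1.9, -3.8, 6.4]
width: 0.0005
grip_force: 3.7
```

```bash
python3 -m pendant '[[0.0005,0,0,0],[0,0,0,0],[0,0,0,0]]'
python3 -m pendant '[[0.0005,0,0,0],[0,0,0,0],[0,0,0,0]]'
```

```text
time: 9.7
ee_pos: [0.6323, 0.0552, 0.2131]
eef_rot: [0.535, 0.845, -0.0, 0.002]
ft_force: [1.3, -4.1, 7.2]
width: 0.0003
grip_force: 3.6
time: 9.95
ee_pos: [0.6321, 0.0557, 0.2131]
eef_rot: [0.534, 0.845, -0.0, 0.002]
ft_force: [1.7, -3.8, 7.6]
width: 0.0002
grip_force: 3.6
```

```bash
python3 -m pendant '[[0.0005,0,0,0],[0,0,0,0],[0,0,0,0]]'
```

```text
time: 10.2
ee_pos: [0.6319, 0.0562, 0.213]
eef_rot: [0.534, 0.845, -0.0, 0.002]
ft_force: [2.3, -3.9, 7.5]
width: 0.0005
grip_force: 3.6
```

```bash
python3 -m pendant '[[0.0005,0,0,0],[0,0,0,0],[0,0,0,0]]'
python3 -m pendant '[[0.0005,0,0,0],[0,0,0,0],[0,0,0,0]]'
```

```text
time: 10.45
ee_pos: [0.6317, 0.0566, 0.2131]
eef_rot: [0.534, 0.845, -0.0, 0.002]
ft_force: [2.1, -4.0, 7.6]
width: 0.0
grip_force: 3.6
time: 10.7
ee_pos: [0.6315, 0.0569, 0.2131]
eef_rot: [0.535, 0.845, -0.0, 0.002]
ft_force: [2.3, -5.0, 6.4]
width: 0.0001
grip_force: 4.2
```

```bash
python3 -m pendant '[[0.0005,0,0,0],[0,0,0,0],[0,0,0,0]]'
```

```text
time: 10.95
ee_pos: [0.6315, 0.057, 0.2131]
eef_rot: [0.535, 0.845, -0.0, 0.002]
ft_force: [3.2, -5.2, 7.3]
width: 0.0002
grip_force: 4.3
```

```bash
python3 -m pendant '[[0.0005,0,0,0],[0,0,0,0],[0,0,0,0]]'
```

```text
time: 11.2
ee_pos: [0.6314, 0.0573, 0.2131]
eef_rot: [0.535, 0.845, -0.0, 0.002]
ft_force: [3.1, -6.0, 7.1]
width: 0.0004
grip_force: 4.6
```

```bash
python3 -m pendant '[[0.0005,0,0,0],[0,0,0,0],[0,0,0,0]]'
python3 -m pendant '[[0.0005,0,0,0],[0,0,0,0],[0,0,0,0]]'
```

```text
time: 11.45
ee_pos: [0.6312, 0.0576, 0.2131]
eef_rot: [0.535, 0.845, -0.0, 0.002]
ft_force: [3.5, -4.6, 6.3]
width: 0.0007
grip_force: 4.6
time: 11.7
ee_pos: [0.6309, 0.0583, 0.2131]
eef_rot: [0.535, 0.845, -0.0, 0.002]
ft_force: [3.0, -6.5, 7.2]
width: 0.0006
grip_force: 4.6
```

```bash
python3 -m pendant '[[0.0005,0,0,0],[0,0,0,0],[0,0,0,0]]'
```

```text
time: 11.95
ee_pos: [0.6304, 0.0593, 0.2131]
eef_rot: [0.535, 0.845, -0.0, 0.002]
ft_force: [1.7, -3.5, 7.7]
width: 0.0005
grip_force: 4.4
```

```bash
python3 -m pendant '[[0.001,0,0,0],[0,0,0,0],[0,0,0,0]]'
python3 -m pendant '[[0.001,0,0,0],[0,0,0,0],[0,0,0,0]]'
```

```text
time: 12.2
ee_pos: [0.6297, 0.0607, 0.2131]
eef_rot: [0.534, 0.845, 0.0, 0.001]
ft_force: [1.6, -3.1, 6.8]
width: 0.0001
grip_force: 4.2
time: 12.45
ee_pos: [0.6292, 0.0617, 0.213]
eef_rot: [0.534, 0.845, 0.0, 0.001]
ft_force: [1.3, -3.7, 7.7]
width: 0.0006
grip_force: 4.2
```

```bash
python3 -m pendant '[[0.001,0,0,0],[0,0,0,0],[0,0,0,0]]'
```

```text
time: 12.7
ee_pos: [0.6288, 0.0626, 0.2131]
eef_rot: [0.534, 0.845, 0.0, 0.001]
ft_force: [-0.5, -1.6, 7.7]
width: 0.0006
grip_force: 4.2
```

```bash
python3 -m pendant '[[0.001,0,0,0],[0.001,0,0,0],[0.001,0,0,0],[0,0,0,0]]'
python3 -m pendant '[[0.001,0,0,0],[0.001,0,0,0],[0.001,0,0,0],[0,0,0,0]]'
```

```text
time: 13.03
ee_pos: [0.6275, 0.0654, 0.213]
eef_rot: [0.534, 0.845, 0.0, 0.001]
ft_force: [0.6, -2.7, 7.7]
width: 0.0008
grip_force: 4.2
time: 13.37
ee_pos: [0.6262, 0.0681, 0.2131]
eef_rot: [0.534, 0.845, 0.0, 0.001]
ft_force: [-0.3, -3.3, 7.0]
width: 0.0004
grip_force: 4.2
```

```bash
python3 -m pendant '[[0,0,-0.0015,0],[0,0,0,0],[0,0,0,0]]'
python3 -m pendant '[[0.001,0,0,0],[0.001,0,0,0],[0.001,0,0,0],[0,0,0,0]]'
```

```text
time: 13.62
ee_pos: [0.6257, 0.0682, 0.2136]
eef_rot: [0.534, 0.845, -0.0, 0.0]
ft_force: [1.0, -3.6, 2.4]
width: 0.0008
grip_force: 2.0
time: 13.95
ee_pos: [0.6239, 0.0721, 0.2136]
eef_rot: [0.534, 0.846, -0.0, -0.0]
ft_force: [1.6, -2.4, 0.9]
width: 0.0005
grip_force: 1.4
```

```bash
python3 -m pendant '[[0.0015,0,0,0],[0.0015,0,0,0],[0.0015,0,0,0],[0.0015,0,0,0],[0.0015,0,0,0],[0,0,0,0],[0,0,0,0]]'
python3 -m pendant '[[0.001,0,0,0],[0.001,0,0,0],[0,0,0,0]]'
```

```text
time: 14.53
ee_pos: [0.6205, 0.0791, 0.2134]
eef_rot: [0.533, 0.846, -0.0, -0.0]
ft_force: [-0.2, 0.2, -0.0]
width: 0.0004
grip_force: 0.0
time: 14.78
ee_pos: [0.6199, 0.0803, 0.2135]
eef_rot: [0.534, 0.846, -0.0, 0.0]
ft_force: [0.0, -0.7, -0.7]
width: 0.0005
grip_force: 0.1
```

```bash
python3 -m pendant '[[0.0007,0,0,0],[0,0,0,0],[0,0,0,0]]'
python3 -m pendant '[[0.0007,0,0,0],[0,0,0,0],[0,0,0,0]]'
```

```text
time: 15.03
ee_pos: [0.6197, 0.0808, 0.2136]
eef_rot: [0.534, 0.846, -0.0, 0.0]
ft_force: [0.9, -0.7, -0.3]
width: 0.0005
grip_force: 0.6
time: 15.28
ee_pos: [0.6195, 0.0813, 0.2136]
eef_rot: [0.534, 0.846, -0.0, 0.0]
ft_force: [0.7, -2.0, -1.4]
width: 0.0004
grip_force: 1.1
```

```bash
python3 -m pendant '[[0.0005,0,0,0],[0,0,0,0],[0,0,0,0]]'
python3 -m pendant '[[0.0005,0,0,0],[0,0,0,0],[0,0,0,0]]'
```

```text
time: 15.53
ee_pos: [0.6194, 0.0815, 0.2136]
eef_rot: [0.534, 0.846, -0.0, 0.0]
ft_force: [1.9, -4.8, -1.4]
width: 0.0004
grip_force: 2.1
time: 15.78
ee_pos: [0.6193, 0.0817, 0.2136]
eef_rot: [0.534, 0.845, -0.0, 0.0]
ft_force: [2.6, -5.4, -2.0]
width: 0.0002
grip_force: 2.7
```

```bash
python3 -m pendant '[[0.0005,0,0,0],[0,0,0,0],[0,0,0,0]]'
python3 -m pendant '[[0.0005,0,0,0],[0,0,0,0],[0,0,0,0]]'
```

```text
time: 16.03
ee_pos: [0.6192, 0.0818, 0.2136]
eef_rot: [0.534, 0.845, -0.0, 0.001]
ft_force: [2.7, -6.8, -2.0]
width: 0.0005
grip_force: 3.3
time: 16.28
ee_pos: [0.6192, 0.0819, 0.2136]
eef_rot: [0.534, 0.845, -0.0, 0.001]
ft_force: [3.7, -6.2, -1.2]
width: 0.0006
grip_force: 3.8
```

The sleeve has stopped against the lock. I'll back off, lift and look.

```bash
python3 -m pendant '[[-0.003,0,0,0],[-0.002,0,0,0],[0,0,-0.02,0],[0,0,-0.03,0],[-0.03,0,-0.03,0],[-0.04,0,0,0],[-0.04,0,0,0],[-0.04,0,0,0]]'
cat > look.py <<'E'
import sys
from bench import r
from h import *
s=r.camera("side");t=r.camera("top")
print(r.read_state()["ee_pos"])
f=lambda x:np.clip(x.astype(float)*1.7,0,255).astype(np.uint8)[:,:,::-1]
a=cv2.resize(s["img"][105:275,240:450],None,fx=3,fy=3,interpolation=cv2.INTER_CUBIC)
b=cv2.resize(t["img"][125:225,225:435],None,fx=3,fy=3,interpolation=cv2.INTER_CUBIC)
cv2.imwrite("pics/%s.png"%sys.argv[1],f(np.vstack([a,b])[:600*2])) if 0 else (cv2.imwrite("pics/%s.png"%sys.argv[1],f(a)),cv2.imwrite("pics/%st.png"%sys.argv[1],f(b)))
for c in("top","side"):print(c,[(round(o["score"],2),np.round(o["bbox"],1).tolist()) for o in r.outline_of("sleeve",c)])
E
python3 look.py s3
```

```text
time: 16.95
ee_pos: [0.6857, -0.0566, 0.2941]
eef_rot: [0.533, 0.846, 0.001, 0.0]
ft_force: [0.9, -0.2, -0.1]
width: 0.0003
grip_force: 0.0
[ 0.68656967 -0.06396536  0.29161731]
top [(0.8, [313.3, 169.0, 81.8, 49.8]), (0.61, [362.0, 209.1, 2.3, 16.9])]
side [(0.86, [359.2, 173.2, 137.9, 61.6])]
```

View pics/s3.png

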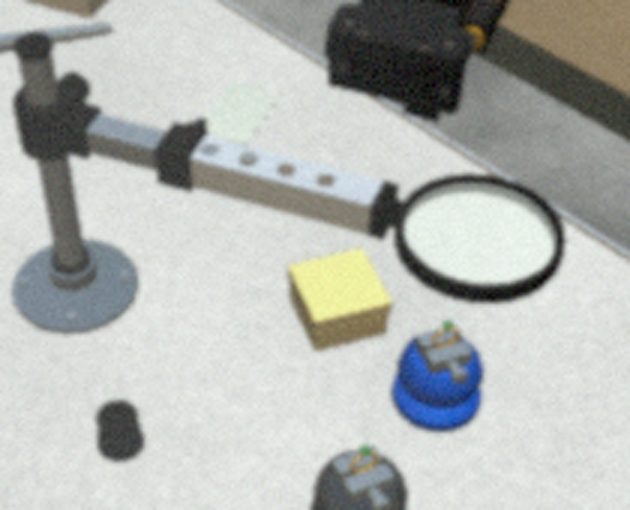

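Side view: the sleeve is in by one hole. The button sits in the second hole at crop (248,158) and the lens is at (479,237). I'll check the numbers.

```bash
cat > m.py <<'E'
from bench import r
from h import *
from scipy.optimize import least_squares
s=r.camera("side")
C=lambda x,y:((x+.5)/3-.5+240,(y+.5)/3-.5+105)
O=[(C(210,149),.17,.014),(C(248,158),.2,.014),(C(286,169),.23,.014),(C(326,180),.26,.014),(C(479,237),.373,0)]
P=np.array([.56,.2095]);h=.1885
X=lambda a,k,rad,z:[P[0]+(rad-k)*np.cos(a),P[1]+(rad-k)*np.sin(a),h+z]
f=lambda p:np.concatenate([proj(s,X(p[0],p[1],rad,z))[0]-px for px,rad,z in O])
q=least_squares(f,[-1.12,.03]);a=q.x[0];print(np.degrees(a),q.x[1],np.round(q.fun.reshape(-1,2),1).tolist())
p=r.read_state()["ee_pos"];d=p[:2]-P;u=np.array([-np.cos(a),-np.sin(a)]);v=np.array([-np.sin(a),np.cos(a)])
print(p,"toward post from post",d@u,"lateral(+y tool)",d@v)
E
python3 m.py
```

```text
-64.2779828563921 0.03085844881403417 [[-0.0, 0.2], [-0.1, 0.5], [0.1, 0.2], [-0.1, -0.0], [-0.1, -0.5]]
[ 0.68489591 -0.05468533  0.29298212] toward post from post -0.2922127788445921 lateral(+y tool) -0.002137821007811935
```

```bash
python3 -m pendant '[[0.021,0.024,0,0],[0.021,0.024,0,0],[0,0,0.03,0],[0,0,0.03,0],[0,0,0.03,0],[0,0,0.017,0],[0,0,0,0],[0,0,0,0]]'
python3 -m pendant '[[0,-0.005,0,0],[0,-0.005,0,0],[0,0,0,0],[0,0,0,0]]'
```

```text
time: 17.87
ee_pos: [0.7097, 0.0042, 0.1865]
eef_rot: [0.533, 0.846, 0.0, -0.001]
ft_force: [0.5, 0.1, 1.2]
width: 0.0008
grip_force: 0.0
time: 18.2
ee_pos: [0.7014, -0.0021, 0.1875]
eef_rot: [0.534, 0.846, 0.0, 0.001]
ft_force: [0.4, 1.3, -0.3]
width: 0.0006
grip_force: 0.0
```

```bash
python3 -m pendant '[[0,-0.002,0,0],[0,-0.002,0,0],[0,0,0,0]]'
python3 -m pendant '[[0,-0.002,0,0],[0,0,0,0]]'
```

```text
time: 18.45
ee_pos: [0.6974, -0.0038, 0.1863]
eef_rot: [0.534, 0.846, -0.0, 0.0]
ft_force: [0.1, -0.1, 0.8]
width: 0.0005
grip_force: 0.0
time: 18.62
ee_pos: [0.6956, -0.0046, 0.1861]
eef_rot: [0.534, 0.846, -0.0, -0.0]
ft_force: [0.2, 0.3, 0.2]
width: 0.0007
grip_force: 0.0
```

```bash
python3 -m pendant '[[0,-0.001,0,0],[-0.0003,-0.0025,0,0.01],[-0.0003,-0.0025,0,0.01],[-0.0003,-0.0025,0,0.01],[-0.0003,-0.0025,0,0.01],[-0.0003,-0.0025,0,0.01]]'
python3 -m pendant '[[-0.0003,-0.0025,0,0.01],[-0.0003,-0.0025,0,0.01],[-0.0003,-0.0025,0,0.01],[-0.0003,-0.0025,0,0.01],[-0.0003,-0.0025,0,0.01]]'
```

```text
time: 19.12
ee_pos: [0.6841, -0.0112, 0.1862]
eef_rot: [0.555, 0.832, 0.0, 0.0]
ft_force: [3.2, 2.1, -1.0]
width: 0.0004
grip_force: 1.1
time: 19.53
ee_pos: [0.6729, -0.0174, 0.1861]
eef_rot: [0.576, 0.818, 0.0, 0.0]
ft_force: [2.6, 2.1, -0.5]
width: 0.0006
grip_force: 1.1
```

```bash
python3 -m pendant '[[-0.0004,-0.0038,0,0.015],[-0.0004,-0.0038,0,0.015],[-0.0004,-0.0038,0,0.015],[-0.0004,-0.0038,0,0.015],[-0.0004,-0.0038,0,0.015],[-0.0004,-0.0038,0,0.015],[-0.0004,-0.0038,0,0.015],[0,0,0,0]]'
python3 -m pendant '[[-0.0004,-0.0038,0,0.015],[-0.0004,-0.0038,0,0.015],[-0.0004,-0.0038,0,0.015],[-0.0004,-0.0038,0,0.015],[-0.0004,-0.0038,0,0.015],[-0.0004,-0.0038,0,0.015],[0,0,0,0],[0,0,0,0]]'
python3 - <<'E'
from bench import r
from h import *
P=np.array([.56,.2095]);st=np.array([.5764,-.1276])
for c in("top","side"):
    d=r.camera(c);img=d["img"]
    big=cv2.resize(img[100:320,220:480] ,None,fx=3 if 0 else 2.3,fy=2.3,interpolation=cv2.INTER_CUBIC)
    cv2.imwrite(f"pics/{c}4.png",np.clip(big.astype(float)*1.7,0,255).astype(np.uint8)[:,:,::-1])
p=r.read_state()["ee_pos"];d=p[:2]-P;R0=np.hypot(*d);print(p,"est arm ang",np.degrees(np.arctan2(d[1],d[0])-np.arcsin(.029/R0)),R0)
E
python3 -c "
import cv2,numpy as np
a,b=[cv2.imread(f'pics/{c}4.png') for c in('top','side')]
cv2.imwrite('pics/b4.png',cv2.resize(np.hstack([a,b]),(800,338)) if 0 else cv2.resize(np.vstack([a,b]),(354,600)) if 0 else b)
cv2.imwrite('pics/both4.png',cv2.resize(np.hstack([a,b]),(800,340)))"
```

```text
time: 20.2
ee_pos: [0.6478, -0.0284, 0.1862]
eef_rot: [0.618, 0.786, -0.0, 0.0]
ft_force: [-0.5, 0.3, -0.3]
width: 0.0007
grip_force: 0.0
time: 20.87
ee_pos: [0.6261, -0.0346, 0.1861]
eef_rot: [0.652, 0.758, -0.0, -0.0]
ft_force: [0.2, -0.8, -0.8]
width: 0.0006
grip_force: 0.0
[ 0.62637343 -0.03441653  0.18596969] est arm ang -81.36508758956252 0.25278588793835405
```

View pics/both4.png

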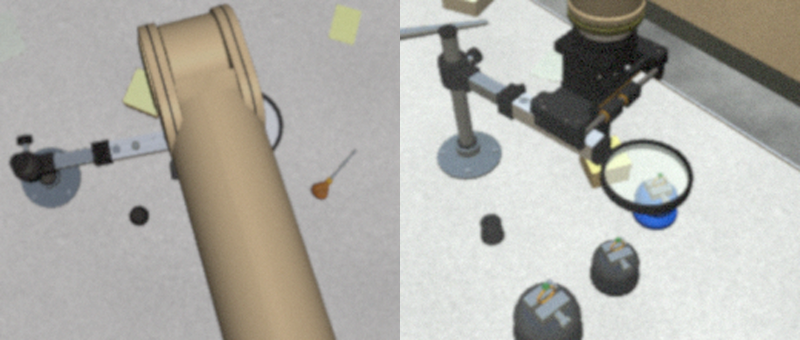

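```bash
cat > ang.py <<'E'
import sys
from bench import r
from h import *
P=np.array([.56,.2095]);st=np.array([.5764,-.1276])
ph=np.linspace(0,2*np.pi,180)
for c in sys.argv[1:]:
    d=r.camera(c);g=cv2.GaussianBlur(cv2.cvtColor(d["img"],cv2.COLOR_RGB2GRAY),(3,3),0).astype(np.float32)
    best=[]
    for a in np.radians(np.arange(-95,-60,.25)):
      for k in(.339,.342,.345,.348):
        C=P+k*np.array([np.cos(a),np.sin(a)])
        q=lambda R:proj(d,np.c_[C[0]+R*np.cos(ph),C[1]+R*np.sin(ph),np.full(180,.1885)]).astype(np.float32)
        m=lambda R:cv2.remap(g,*[x.reshape(1,-1) for x in q(R).T],1).ravel()
        best.append((np.mean(np.minimum(m(.068),m(.044))-m(.056)),np.degrees(a),k,C))
    b=max(best,key=lambda x:x[0]);print(c,b,"lens-stone",b[3]-st)
print(r.read_state()["ee_pos"])
d=st-P;print("target ang",np.degrees(np.arctan2(d[1],d[0])))
E
python3 ang.py side top
```

```text
side (np.float32(64.02048), np.float64(-80.25), 0.342, array([ 0.61791753, -0.12756017])) lens-stone [4.15175303e-02 3.98278021e-05]
top (np.float32(12.000754), np.float64(-80.5), 0.342, array([ 0.61644628, -0.12780968])) lens-stone [ 0.04004628 -0.00020968]
[ 0.6265306  -0.03446883  0.18595534]
target ang -87.21474192091671
```

```bash
python3 -m pendant '[[-0.0003,-0.0025,0,0.01],[-0.0003,-0.0025,0,0.01],[-0.0003,-0.0025,0,0.01],[-0.0003,-0.0025,0,0.01],[-0.0003,-0.0025,0,0.01],[-0.0003,-0.0025,0,0.01],[-0.0003,-0.0025,0,0.01],[0,0,0,0]]'
python3 -m pendant '[[-0.0003,-0.0025,0,0.01],[-0.0002,-0.0015,0,0.006],[-0.0002,-0.0015,0,0.006],[0,0,0,0],[0,0,0,0]]'
python3 ang.py side
```

```text
time: 21.73
ee_pos: [0.6091, -0.0391, 0.1862]
eef_rot: [0.679, 0.734, -0.0, 0.0]
ft_force: [0.9, 0.9, 0.3]
width: 0.0003
grip_force: 0.2
time: 22.15
ee_pos: [0.604, -0.0401, 0.1862]
eef_rot: [0.686, 0.727, -0.0, 0.0]
ft_force: [1.2, 0.6, 0.6]
width: 0.0005
grip_force: 0.5
side (np.float32(69.321976), np.float64(-85.25), 0.342, array([ 0.58832041, -0.1313254 ])) lens-stone [ 0.01192041 -0.0037254 ]
[ 0.60397948 -0.04014427  0.18612287]
target ang -87.21474192091671
```

```bash
python3 -m pendant '[[-0.0002,-0.002,0,0.008],[-0.0002,-0.002,0,0.008],[-0.0002,-0.002,0,0.008],[-0.0002,-0.0015,0,0.006],[0,0,0,0],[0,0,0,0]]'
python3 ang.py side
```

```text
time: 22.7
ee_pos: [0.5964, -0.0413, 0.1861]
eef_rot: [0.697, 0.717, -0.0, -0.0]
ft_force: [1.2, -0.6, 0.4]
width: 0.0006
grip_force: 0.4
side (np.float32(71.48131), np.float64(-87.0), 0.342, array([ 0.5778989, -0.1320313])) lens-stone [ 0.0014989 -0.0044313]
[ 0.59638205 -0.04130641  0.18602912]
target ang -87.21474192091671
```

```bash
python3 -m pendant '[[0,0.003,0,0],[0,0.01,0,0],[0,0.02,0,0],[0,0,-0.03,0],[0,0,-0.04,0],[0,0,-0.04,0],[0,0.04,-0.02,0],[0.0,0.04,0,0]]'
python3 -m pendant '[[0.03,0.02,0,0],[0.03,0.02,0,0],[0.03,0.02,0,0],[0.03,0.02,0,0],[0.03,0.0,0,0],[0.03,0.0,0,0],[0.03,0.0,0,0],[0,0,0,0]]'
python3 ang.py side top
python3 - <<'E'
from bench import r
from h import *
t=r.camera("top");s=r.camera("side")
f=lambda x:np.clip(x.astype(float)*1.7,0,255).astype(np.uint8)[:,:,::-1]
a=cv2.resize(t["img"][135:285,225:425],(400,300));b=cv2.resize(s["img"][100:300,230:430],(400,400))
cv2.imwrite("pics/end.png",f(np.hstack([np.vstack([a,np.zeros((100,400,3),np.uint8)]),b])))
E
```

```text
time: 23.42
ee_pos: [0.7082, -0.0388, 0.3223]
eef_rot: [0.698, 0.716, 0.002, 0.004]
ft_force: [0.4, -0.7, 1.7]
width: 0.0005
grip_force: 0.0
time: 24.08
ee_pos: [0.7788, 0.1828, 0.3125]
eef_rot: [0.694, 0.72, -0.001, -0.003]
ft_force: [-0.4, 1.3, -0.9]
width: 0.0006
grip_force: 0.0
side (np.float32(68.230705), np.float64(-87.0), 0.342, array([ 0.5778989, -0.1320313])) lens-stone [ 0.0014989 -0.0044313]
top (np.float32(45.622272), np.float64(-87.25), 0.342, array([ 0.57640852, -0.13210615])) lens-stone [ 8.51995430e-06 -4.50614818e-03]
[0.78046185 0.17624984 0.3136308 ]
target ang -87.21474192091671
```

View pics/end.png

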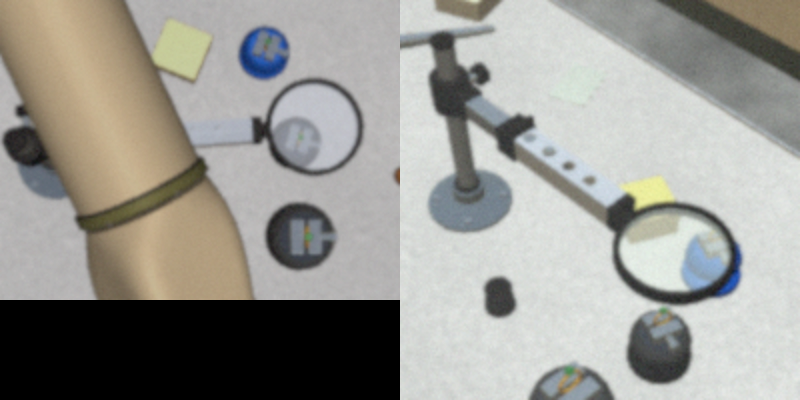

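Top view: the small vise's stone shows through the lens, offset only by parallax, and both cameras put the lens within 5 mm of it. The arm holds still with the robot clear, and the small things are in place.

```bash
python3 -c "
from bench import r
print(r.close_job())"
```

```text
the job is handed in; nothing more can be done
None
```

The job is handed in: the sleeve is locked one hole in (measured 0.031 m), the lens is about 4.5 mm from centred above the small dark vise's ring by both cameras, the gripper is clear, and no force reading on the magnifier passed 13 N.

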